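# Tuck the orange-tabbed colour card under the holder's sprung arm

## Robot

A 6-joint arm with a two-finger parallel gripper is mounted at the origin on the work surface. World frame = base frame: x ahead of the robot, y to its left, z up, the work surface at z = 0. Lengths are in mm, angles in rad, forces in N, time in s.
With the tool pointing down it reaches from about 350 to 875 mm from the base axis. Payload 4.2 kg.
Tool frame: the origin (TCP) lies on the mounting face of the last link; the fingertips stand 173 mm ahead of it and the grasp point (between the pads) lies grip_point_offset ahead of it (grip_point_offset is the distance from the TCP to the grasp point, in mm); z points along the fingers, y is the line along which they close (so a half turn about z gives the same grasp; the last joint's range is limited). The gripper opens to 85 mm and grips with 20 to 120 N. Pads are 22 mm wide; open, the fingers measure 114 mm over their backs; the gripper's body (76 mm by 85 mm) begins 54 mm behind the grasp point. The pads swing forward as they close: fully open they stand 13 mm farther back than shut.
Start: joints at [-1.034, 0.385, 0.008, 0, -1.194, -0.259], TCP at [171.417, -601.013, 404.712] pointing down, gripper open.
Joint ranges: [-3.14, 3.14], [-1.21, 2.06], [-1.07, 1.41], [-3.16, 2.05], [-2.99, -0.16], [-3.1, 3.1]. Speed limits (rad/s): [2.79, 2.79, 3.14, 3.14, 3.14, 3.14].

## Interface

Orientations are given as a unit quaternion [x, y, z, w].
In Python, from bench import read_state, get_image, job_done, recognise, place_of, grip_point_offset gives the robot as it stands. The module is installed in compiled form; this text tells all that it offers.
- The arm moves only by the tool carry_out, never from a script. Its arguments are lists of equal length, an entry for each row: "slide": the shift along the tool's x, y, z in m, a list of three; "roll": the turn about the tool's z in degrees; "claw": the finger opening in m, from 0 to 0.0854. A call has 1 to 8 rows; each row is the pose to reach, as a shift and turn from the pose commanded when the call began, along the tool's axes at that moment; what a row does not reach only later rows make up. A row lasts 1/8 s, in which the tool goes at most 62.5 mm and 10.7 degrees, less where a joint would pass 70% of its speed; a pose out of reach is approached as far as the arm can. A call with a gripper value outside its range is refused whole. The fingers move at their own pace and stop on an object; the grip force is fixed at half the most. Time passes only in rows, so rows that repeat a pose let the fingers close. It gives the time, the measured TCP pose, the force, the opening and the grip force at its end, in the units of the state.
- read_state(): the state, without advancing time (a new reading comes with each control period).
- get_image(name): name is "scene" or "top" or "wrist"; returns a dict with "img" (420x560x3 uint8, red, green, blue), "z_map" (420x560 float32, mm along the optical axis (not along the pixel's ray), 0 where there is no reading), "mtx" (3x3 intrinsics, pixels), "k1" (the pictures are not rectified: a ray, as slopes to the right and down, at radius r is drawn at 1 + k1 r^2 times it, then the intrinsics apply), "world_from_camera" (4x4, takes a point from camera to world coordinates); the wrist camera has in their place "T_tool_cam" (4x4, takes a point from camera to tool coordinates, whose origin is the TCP and whose axes are the flange's). Camera axes: x right, y up, looking along -z (the intrinsics and any distortion apply to the point x, -y, -z); pixel columns grow to the right and rows downward; lengths in mm; the calibration is good to about 2 mm. A picture is of the moment at which its call begins: read the wrist's pose just before it.
- job_done(): hands the job in; it is judged then, once.
Trained networks look in a picture, given as the dict that the camera call returned (one of the last four; its "shot" number tells which), for a name from the list of things; names that differ only in an ending like _2 or _b are one class to them, and where a whole thing is asked for, a point or a joint stands for the part that bears it (a point fixed in the world has none). Each returns a list of dicts, best first, with "conf" (0 to 1); they miss things now and then, are a little off and sometimes report something else, mostly with a low value. They report only what shows in the picture. A call takes as long as a camera call. They do not tell look-alikes from the thing itself.
- recognise(picture, thing): "at" ([column, row] in pixels, amid what is visible of it).
- place_of(picture, thing): "at" ([column, row] in pixels: a listed point, or the origin of a listed thing).
The state is a dict: "clock": time; "joints": joint angles; "joint_vel": joint speeds; "joint_efforts": joint torques, N m; "position": TCP position; "ee_rot": TCP orientation; "contact_force": force on the tool from outside, world axes, zero at the start; "wrist_torque": the same for the moment, N m; "gripper_width": finger opening in mm; "grasp_force": force on a finger pad.
Only numpy, scipy, OpenCV 4.12 (cv2) and the standard library are available. Lean on these libraries where they do the work, as an engineer would, in place of code of your own. Each camera call takes 0.05 s, during which the arm holds its last target. There are 200 camera calls.

## Task

The water-test colour card with the orange finger tab belongs in the card holder on the ledge: pick it up by its tab and slide it, front end first, under the sprung steel arm and on top of the pile, squarely in line with the pile and home against the two back posts. Then let go, so that the arm holds the card down flat. Leave the card with the blue tab where it lies.

Things in the scene. Friction and masses are not known exactly. Their poses are not given: they have to be found in the camera images.
- orange_card: Loose rigid white card 140 x 60 x 6 mm (own x, y, z), about 60 g, warm swatches. Origin: centre of underside; z up, x towards its front end, which starts within 25 degrees of world x (away from robot). Upright orange tab on top: centre x -50 mm, y 0; 34 mm along x, 12 mm thick along y, from 6 to 46 mm above the underside; pinch it from above across the 12 mm. Starts flat on the ledge.
- blue_card: Bystander to leave alone: a loose card of the same shape, size and axes, but with a blue tab and blue and green swatches. It lies beside the orange card, on either side.
- holder: Fixed holder, black 180 x 100 x 8 mm base, no side walls; pile of two white/grey cards fixed on it. Origin on the ledge; z up, x = slide-in direction, within 18 degrees of world x. Pile top z 18 mm, x -85 to 53, y -30 to 30. Two 12 mm wide back posts at y -24, +24: stop faces x 55, tops z 42. Card home: its origin at x -15, y 0, z 18. The arm reaches from the posts to -x over the pile.
- spring_arm (a joint): Sprung steel arm, 30 mm wide, hinged at holder x 75, z 30 mm; angle in rad, 0 at rest, + lifted, to 0.7; about 0.08 with a card below. Roller at x 15 mm, 1 mm over the pile, presses about 2 N. From it a lip slopes up 25 degrees to its free end at x -29, underside z 39: a card slid level over the pile, its top below z 34, pushes in under the lip with about 5 N and lifts the arm itself.
Mind the look-alikes: they are no part of the job. There is more than one size of the holder; the one meant has the size given above.

How it is judged:
By the outcome, as a careful person would: the job done as asked, in the order asked, and still so for the second after the job is handed in, with the robot touching nothing.
It also fails if it takes over 35 s, if anything falls off the work surface, if the arm or the gripper's body presses on something with over 40 N, if the wrist force passes 120 N, or if a joint passes its speed limit or range.

## Working session

There is one attempt and no reset: what is moved stays moved. The work goes in short steps, Python scripts to look and compute and a tool call to move; the robot and the scene stay as the last step left them, time stands still between calls to the robot, and variables do not carry over. Pictures are saved under pics/ and viewed, at most 10 in all, crops included, and the job is handed in when it is done.

Besides the shell and the picture viewer there is one more tool, called in YAML: its name, and indented under it one key for each argument. carry_out: Moves the arm, as the interface text tells. Its arguments: {"type":"object","properties":{"slide":{"type":"array"},"roll":{"type":"array"},"claw":{"type":"array"}},"required":["slide","roll","claw"]}

```bash
mkdir -p pics; cat > h.py <<'E'
import numpy as np, cv2
from scipy.spatial.transform import Rotation as R
from bench import *
def pose():
    s=read_state(); T=np.eye(4); T[:3,:3]=R.from_quat(s["ee_rot"]).as_matrix(); T[:3,3]=s["position"]; return s,T
def shot(n):
    s,T=pose(); p=get_image(n)
    p["W"]=T@np.array(p["T_tool_cam"]) if n=="wrist" else np.array(p["world_from_camera"]); return p
def rays(p,uv):
    K=np.array(p["mtx"]); q=(np.atleast_2d(uv).astype(float)-[K[0,2],K[1,2]])/[K[0,0],K[1,1]]
    u=q.copy()
    for _ in range(20): u=q/(1+p["k1"]*(u**2).sum(1,keepdims=True))
    return np.c_[u[:,0],-u[:,1],-np.ones(len(u))]
def at_z(p,uv,z):
    d=rays(p,uv)@p["W"][:3,:3].T; o=p["W"][:3,3]; return o+d*((z-o[2])/d[:,2:3])
def cloud(p):
    h,w=p["z_map"].shape; uv=np.stack(np.meshgrid(np.arange(w),np.arange(h)),-1).reshape(-1,2)
    c=rays(p,uv)*p["z_map"].reshape(-1,1); return (c@p["W"][:3,:3].T+p["W"][:3,3]).reshape(h,w,3)
def save(p,n,crop=None,f=1):
    im=p["img"] if crop is None else p["img"][crop[1]:crop[3],crop[0]:crop[2]]
    cv2.imwrite("pics/"+n,cv2.resize(im[:,:,::-1],None,fx=f,fy=f,interpolation=cv2.INTER_CUBIC))
E
python3 - <<'E'
from h import *
print(grip_point_offset, read_state())
a=[]
for n in("scene","top"):
    p=shot(n); C=cloud(p); a.append(p["img"])
    for t in("orange_card","blue_card","holder","spring_arm"):
        for r in recognise(p,t): 
            u,v=map(int,r["at"]); print(n,"rec",t,r["at"],round(r["conf"],2),C[v,u].round())
        for r in place_of(p,t): print(n,"pl",t,r["at"],round(r["conf"],2),at_z(p,r["at"],0)[0].round())
    save(p,n+".png")
E
```

```text
154.70000000000002 {'clock': 0.0, 'joints': array([-1.03441772e+00,  3.85549059e-01,  6.65075429e-03, -5.16073259e-04,
       -1.19401973e+00, -2.58619024e-01]), 'joint_vel': array([-5.31593932e-04, -4.53800827e-05,  1.42053740e-04, -1.54426784e-03,
        1.73702927e-03,  1.86449994e-04]), 'joint_efforts': array([ 2.05338947e-04, -3.92288268e+01,  1.88401830e+01,  4.18615177e+00,
       -4.56765221e-03, -1.11044614e-05]), 'position': array([ 171.36787023, -600.83406533,  403.6329326 ]), 'ee_rot': array([-1.38339419e-01,  9.90384280e-01,  1.07098567e-03, -1.89534586e-04]), 'contact_force': array([ 0.17617791, -0.37047974, -0.5656018 ]), 'wrist_torque': array([-0.02049539, -0.0180685 , -0.04775775]), 'grasp_force': 0.0, 'gripper_width': 85.49112755030882}
scene rec orange_card [266.7, 219.8] 0.66 [525. -98.   5.]
scene pl orange_card [266.3, 220.2] 0.63 [524. -99.   0.]
scene rec blue_card [221.5, 184.3] 0.96 [ 535. -248.    6.]
scene pl blue_card [218.3, 187.1] 0.86 [ 542. -250.    0.]
scene rec holder [454.6, 249.8] 0.86 [330. 204.  33.]
scene rec holder [316.5, 139.5] 0.78 [ 278. -221.   24.]
scene rec holder [283.8, 341.7] 0.75 [680. 146.  28.]
scene pl holder [283.3, 347.2] 0.87 [677. 142.   0.]
scene pl holder [451.9, 251.2] 0.71 [307. 192.   0.]
scene pl holder [314.8, 141.2] 0.69 [ 262. -242.    0.]
scene rec spring_arm [450.3, 237.2] 0.95 [310. 181.  33.]
scene rec spring_arm [311.4, 132.5] 0.91 [ 281. -236.   39.]
scene rec spring_arm [274.3, 346.0] 0.86 [696. 145.  29.]
scene rec spring_arm [281.2, 344.3] 0.23 [684. 147.  25.]Traceback (most recent call last):
  File "<stdin>", line 9, in <module>
ValueError: it knows: blue_card, holder, orange_card
```

```bash
python3 - <<'E'
from h import *
for n in("scene","top"):
    p=shot(n); C=cloud(p)
    if n=="top":
      np.savez("top.npz",C=C,img=p["img"])
      for t in("orange_card","blue_card","holder"):
        for r in recognise(p,t): 
            u,v=map(int,r["at"]); print(n,"rec",t,r["at"],round(r["conf"],2),C[v,u].round())
        for r in place_of(p,t): print(n,"pl",t,r["at"],round(r["conf"],2),at_z(p,r["at"],0)[0].round())
    save(p,n+".png")
E
```

```text
top rec orange_card [301.2, 200.9] 0.69 [533. -97.   3.]
top pl orange_card [304.2, 202.7] 0.83 [ 527. -105.    0.]
top rec blue_card [364.0, 193.2] 0.64 [ 553. -248.    4.]
top pl blue_card [366.6, 192.9] 0.86 [ 554. -255.    0.]
top rec holder [363.1, 310.6] 0.91 [ 278. -238.   33.]
top rec holder [206.0, 142.2] 0.78 [661. 132.  38.]
top rec holder [178.2, 298.8] 0.63 [297. 176.  41.]
top pl holder [180.0, 296.0] 0.78 [300. 180.   0.]
top pl holder [205.5, 140.2] 0.57 [678. 140.   0.]
```

View pics/top.png

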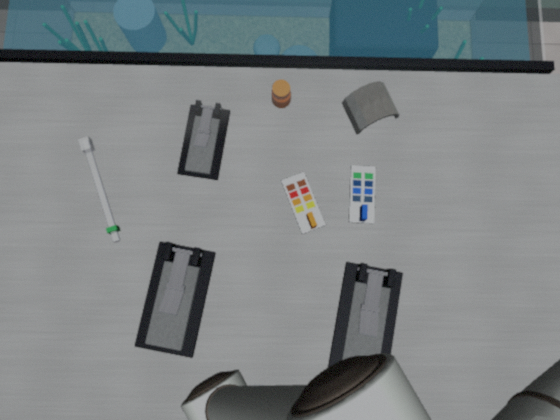

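View pics/scene.png

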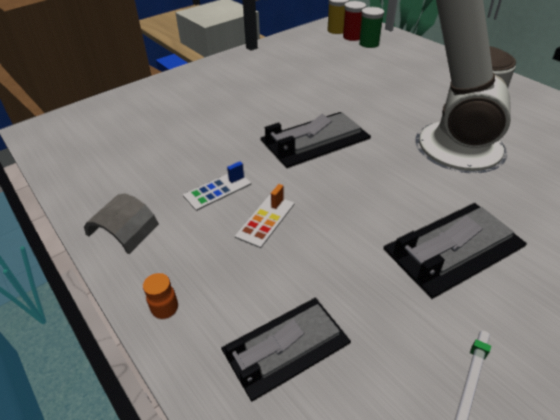

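The holders sit at top-view pixels (205,141), (175,299) and (366,315). At about 2.4 mm/px the first is about 180 mm long and the other two about 265 mm, so the one at (205,141) fits the description. The orange card is at (304,203) with its tab at (311,219). The blue card is at (363,194).

```bash
cat >> h.py <<'E'
def plan(pos,yaw):
    """TCP target, tool x heading yaw (deg, world); tool straight down"""
    s,T=pose(); d=T[:3,:3].T@(np.array(pos)-T[:3,3]); cur=np.degrees(np.arctan2(T[1,0],T[0,0]))
    r=-((yaw-cur+180)%360-180); print("slide m",(d/1000).round(4),"roll",round(r,2),"cur yaw",round(cur,2),"pos",T[:3,3].round(1))
E
python3 - <<'E'
from h import *
p=shot("top"); C=cloud(p); im=p["img"]
a=cv2.resize(im[90:190,165:245][:,:,::-1],None,fx=5,fy=5); b=cv2.resize(im[160:240,270:390][:,:,::-1],None,fx=4,fy=4)
o=np.zeros((500,900,3),np.uint8); o[:a.shape[0],:400]=a; o[:320,410:890]=b; cv2.imwrite("pics/c1.png",o[:, :800])
def rect(m,lbl):
    P=C[m][:,:2].astype(np.float32); print(lbl,len(P),cv2.minAreaRect(P),C[m][:,2].mean())
v=im.max(2); box=np.zeros(v.shape,bool)
for l,(x0,y0,x1,y1) in dict(h1=(165,90,245,190),h2=(130,235,222,362)).items():
    m=np.zeros(v.shape,bool); m[y0:y1,x0:x1]=True; rect(m&(C[...,2]>5)&(C[...,2]<60),l)
m=np.zeros(v.shape,bool); m[165:240,275:330]=True
h=cv2.cvtColor(im,cv2.COLOR_RGB2HSV); rect(m&((v>190)|(h[...,1]>150)),"card"); 
s,T=pose(); print(T.round(3)); w=get_image("wrist"); print(np.round(w["T_tool_cam"],2),w["mtx"])
plan((500,-105,370),20.8); plan((500,-105,370),200.8)
E
```

```text
h1 2926 ((681.19287109375, 139.3773193359375), (252.43467712402344, 191.39617919921875), 3.9771487712860107) 17.389261697827173
h2 6366 ((301.46533203125, 191.80908203125), (275.2044982910156, 199.73068237304688), 6.000813961029053) 23.18323834828403
card 188 ((516.6563110351562, -103.81024169921875), (111.17664337158203, 43.17264175415039), 20.46087074279785) 19.399644780391984
[[-9.62000e-01 -2.74000e-01  0.00000e+00  1.71430e+02]
 [-2.74000e-01  9.62000e-01 -0.00000e+00 -6.01005e+02]
 [-0.00000e+00 -0.00000e+00 -1.00000e+00  4.04736e+02]
 [ 0.00000e+00  0.00000e+00  0.00000e+00  1.00000e+00]]
[[-0.    0.95  0.32 82.28]
 [ 1.    0.    0.   -0.24]
 [-0.    0.32 -0.95 31.42]
 [ 0.    0.    0.    1.  ]] [[369.43993684   0.         278.08467842]
 [  0.         369.43993684 212.00912129]
 [  0.           0.           1.        ]]
slide m [-0.452   0.3869  0.0347] roll 175.12 cur yaw -164.08 pos [ 171.4 -601.   404.7]
slide m [-0.452   0.3869  0.0347] roll -4.88 cur yaw -164.08 pos [ 171.4 -601.   404.7]
```

View pics/c1.png

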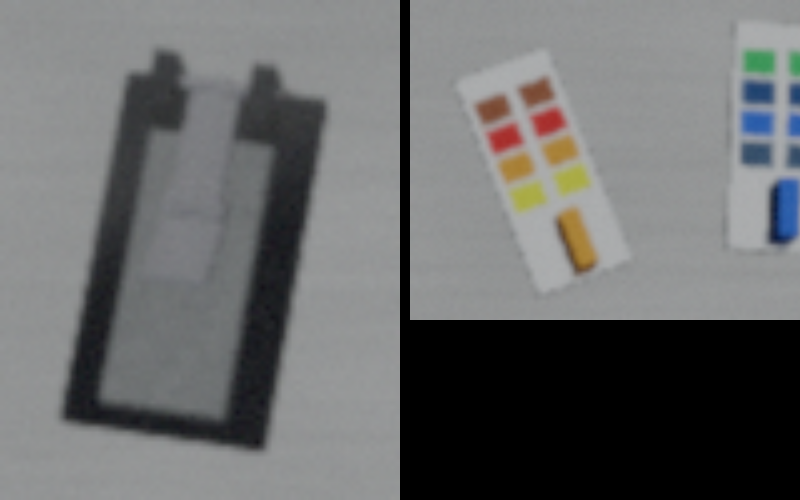

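The crop confirms both: the 180 mm holder with its posts at the far end, and the orange-tabbed card with warm swatches. I'll move to a hover near the card.

carry_out:
  slide:
    - [-0.452, 0.387, 0.035]
    - [-0.452, 0.387, 0.035]
    - [-0.452, 0.387, 0.035]
    - [-0.452, 0.387, 0.035]
    - [-0.452, 0.387, 0.035]
    - [-0.452, 0.387, 0.035]
    - [-0.452, 0.387, 0.035]
    - [-0.452, 0.387, 0.035]
  roll: [-4.9, -4.9, -4.9, -4.9, -4.9, -4.9, -4.9, -4.9]
  claw: [0.05, 0.05, 0.05, 0.05, 0.05, 0.05, 0.05, 0.05]

```text
clock: 1.9
position: [447.8, -182.9, 375.8]
ee_rot: [-0.181, 0.984, -0.0, 0.001]
contact_force: [0.9, -0.6, -0.0]
gripper_width: 50.0
grasp_force: 0.0
```

```bash
python3 - <<'E'
from h import *
plan((500,-105,370),200.8); print(read_state()["joints"])
E
```

```text
slide m [-0.0765  0.0543  0.0058] roll 0.04 cur yaw -159.16 pos [ 447.8 -182.9  375.8]
[-5.10954175e-02  1.68849884e-01 -3.72724663e-01  2.81411098e-04
 -1.02795632e+00 -1.15615019e+00]
```

carry_out:
  slide:
    - [-0.0765, 0.0543, 0.006]
    - [-0.0765, 0.0543, 0.006]
    - [-0.0765, 0.0543, 0.006]
  roll: [0, 0, 0]
  claw: [0.05, 0.05, 0.05]

```text
clock: 2.28
position: [500.3, -105.2, 369.1]
ee_rot: [-0.182, 0.983, -0.0, -0.0]
contact_force: [-0.3, -0.1, -0.2]
gripper_width: 50.0
grasp_force: 0.0
```

```bash
cat >> h.py <<'E'
def mask_rect(p,m,z):
    m=cv2.morphologyEx(m.astype(np.uint8),cv2.MORPH_OPEN,np.ones((3,3)))
    n,l,st,c=cv2.connectedComponentsWithStats(m); k=1+np.argmax(st[1:,4])
    uv=np.argwhere(l==k)[:,::-1]; return cv2.minAreaRect(at_z(p,uv,z)[:,:2].astype(np.float32)),l==k
E
python3 - <<'E'
from h import *
print(read_state()["joint_vel"].round(3))
p=shot("wrist"); save(p,"w1.png"); im=p["img"]; C=cloud(p); hsv=cv2.cvtColor(im,cv2.COLOR_RGB2HSV)
print(recognise(p,"orange_card"),place_of(p,"orange_card"))
P=C.reshape(-1,3); z=C[...,2]
near=np.hypot(C[...,0]-525,C[...,1]+105)<100
tab=near&(z>40)&(z<56)&(hsv[...,1]>110); r,_=mask_rect(p,tab,46); print("tab",r,z[_].mean())
ledge=near&(z<2); print("ledge z",np.median(z[near&(z<2)]), "n card",(near&(z>3)&(z<9)).sum(), "card z",np.median(z[near&(z>3)&(z<9)]))
card=near&((z>3.5)); card=cv2.morphologyEx(card.astype(np.uint8),cv2.MORPH_CLOSE,np.ones((5,5)))>0
r,m=mask_rect(p,card&(z<9),6); print("card",r)
E
```

```text
[-0.045 -0.02  -0.026 -0.002 -0.013  0.011]
[{'at': [272.3, 202.5], 'conf': 0.64}] [{'at': [270.1, 207.2], 'conf': 0.85}]
tab ((479.84967041015625, -120.17908477783203), (32.446590423583984, 11.069819450378418), 20.922067642211914) 45.556885332192444
ledge z -0.5590526979096353 n card 8044 card z 5.601174980789267
card ((526.1130981445312, -100.8126449584961), (139.07057189941406, 59.06891632080078), 22.3735408782959)
```

View pics/w1.png

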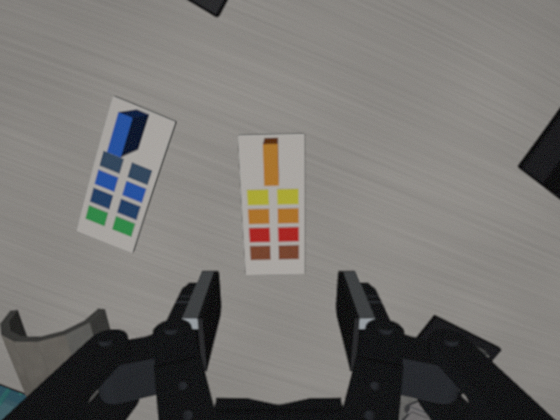

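The orange card is centred at pixel (272,203), with its tab at (271,162). The measured card is 139x59 mm at yaw 22.4°, and the tab sits 50 mm behind its centre, all consistent with the sizes given. The blue card at (127,175) stays clear.

```bash
python3 - <<'E'
from h import *
plan((479.9,-120,184),202.3)
E
```

```text
slide m [ 0.022  -0.0051  0.1854] roll -1.52 cur yaw -159.22 pos [ 498.8 -107.4  369.4]
```

carry_out:
  slide:
    - [0.022, -0.005, 0.05]
    - [0.022, -0.005, 0.09]
    - [0.022, -0.005, 0.09]
    - [0.022, -0.005, 0.09]
  roll: [-1.5, -1.5, -1.5, -1.5]
  claw: [0.05, 0.05, 0.05, 0.05]

```text
clock: 2.92
position: [481.1, -120.0, 281.0]
ee_rot: [-0.193, 0.981, -0.0, 0.001]
contact_force: [0.8, -0.1, 0.7]
gripper_width: 50.4
grasp_force: 0.0
```

```bash
python3 - <<'E'
from h import *
print(read_state()["joint_vel"].round(3))
p=shot("wrist"); im=p["img"]; C=cloud(p); hsv=cv2.cvtColor(im,cv2.COLOR_RGB2HSV)
z=C[...,2]; near=np.hypot(C[...,0]-525,C[...,1]+105)<100
tab=near&(z>40)&(z<56)&(hsv[...,1]>110); r,_=mask_rect(p,tab,46); print("tab",r,z[_].mean(),_.sum())
card=near&((z>3.5)); card=cv2.morphologyEx(card.astype(np.uint8),cv2.MORPH_CLOSE,np.ones((5,5)))>0
r,m=mask_rect(p,card&(z<9),6); print("card",r)
plan((479.9,-120,184),202.3)
E
```

```text
[ 0.006 -0.014  0.015 -0.003  0.005 -0.   ]
tab ((479.31256103515625, -119.83626556396484), (34.33027648925781, 11.536355972290039), 22.27735137939453) 45.348741938101604 1063
card ((526.014892578125, -100.68338775634766), (138.85235595703125, 59.71847152709961), 22.182186126708984)
slide m [0.0017 0.0005 0.0973] roll 0.0 cur yaw -157.7 pos [ 481.2 -119.8  281.3]
```

Both measurements agree, so I'll descend and grip.

carry_out:
  slide:
    - [0.0017, 0.0, 0.05]
    - [0.0017, 0.0, 0.085]
    - [0.0017, 0.0, 0.097]
    - [0.0017, 0.0, 0.097]
    - [0.0017, 0.0, 0.097]
    - [0.0017, 0.0, 0.097]
    - [0.0017, 0.0, 0.097]
    - [0.0017, 0.0, 0.097]
  roll: [0, 0, 0, 0, 0, 0, 0, 0]
  claw: [0.05, 0.05, 0.05, 0.05, 0.005, 0.005, 0.005, 0.005]

```text
clock: 3.98
position: [479.5, -120.0, 183.7]
ee_rot: [-0.194, 0.981, -0.0, 0.001]
contact_force: [-0.4, 0.4, 7.8]
gripper_width: 11.0
grasp_force: 59.6
```

```bash
python3 - <<'E'
from h import *
s,T=pose(); print(T[:3,3].round(1),s["contact_force"].round(1),s["gripper_width"],s["grasp_force"],s["joints"].round(2))
E
```

```text
[ 479.5 -120.   183.7] [-0.4  0.4  7.8] 10.953939601108104 59.58095848560333 [ 0.08  0.45 -0.57  0.   -0.54 -1.27]
```

```bash
python3 - <<'E'
from h import *
plan((677,-5,400),171.5)
E
```

```text
slide m [-0.2269  0.031  -0.2157] roll 30.85 cur yaw -157.65 pos [ 479.5 -120.   183.7]
```

carry_out:
  slide:
    - [0, 0, -0.03]
    - [0, 0, -0.085]
    - [-0.04, 0.005, -0.13]
    - [-0.09, 0.012, -0.16]
    - [-0.14, 0.02, -0.19]
    - [-0.19, 0.026, -0.216]
    - [-0.227, 0.031, -0.216]
    - [-0.227, 0.031, -0.216]
  roll: [0, 0, 5, 12, 19, 26, 30.8, 30.8]
  claw: [0.005, 0.005, 0.005, 0.005, 0.005, 0.005, 0.005, 0.005]

```text
clock: 4.97
position: [678.4, -3.7, 397.0]
ee_rot: [0.073, 0.997, 0.0, -0.001]
contact_force: [-0.5, -0.3, -1.3]
gripper_width: 11.2
grasp_force: 58.6
```

carry_out:
  slide:
    - [0, 0, 0]
    - [0, 0, 0]
  roll: [0, 0]
  claw: [0.005, 0.005]

```text
clock: 5.22
position: [676.3, -5.8, 398.5]
ee_rot: [0.074, 0.997, -0.0, -0.0]
contact_force: [-0.2, 0.0, -0.6]
gripper_width: 11.1
grasp_force: 58.5
```

```bash
python3 - <<'E'
from h import *
s,T=pose(); print(s["joint_vel"].round(3),s["joints"].round(2),s["gripper_width"])
p=shot("wrist"); save(p,"w2.png"); np.savez("w2.npz",img=p["img"],C=cloud(p),T=T,W=p["W"],mtx=p["mtx"],k1=p["k1"])
print(place_of(p,"holder"), [at_z(p,r["at"],0).round(1) for r in place_of(p,"holder")],T.round(2))
E
```

```text
[-0.001 -0.004  0.004  0.002 -0.    -0.002] [ 0.23  0.48  0.14 -0.   -1.23 -1.95] 11.102028596004331
[{'at': [424.9, 154.5], 'conf': 0.73}] [array([[678.2, 143.9,   0. ]])] [[-9.9000e-01  1.5000e-01 -0.0000e+00  6.7627e+02]
 [ 1.5000e-01  9.9000e-01 -0.0000e+00 -5.8000e+00]
 [ 0.0000e+00 -0.0000e+00 -1.0000e+00  3.9847e+02]
 [ 0.0000e+00  0.0000e+00  0.0000e+00  1.0000e+00]]
```

View pics/w2.png

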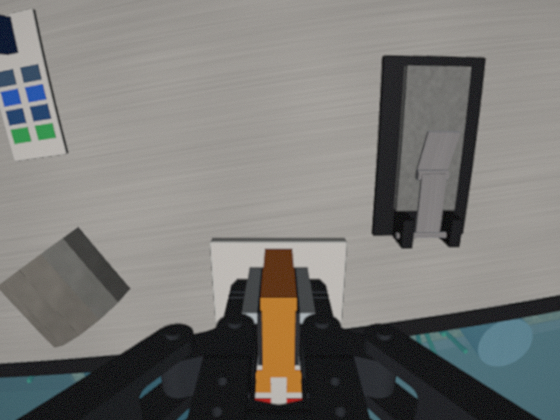

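The holder is unobstructed at about pixels (380–485, 55–245), with its posts at (405,232) and (453,232). Next I'll fit its pose and the held card's rear edge.

```bash
cat > fit.py <<'E'
from h import *
def fit(p,C):
    z=C[...,2]; near=(np.hypot(C[...,0]-678,C[...,1]-140)<125)
    v=p["img"].max(2)
    base=near&(z>3.5)&(z<80); base=cv2.morphologyEx(base.astype(np.uint8),cv2.MORPH_CLOSE,np.ones((5,5)))>0
    dark=near&(v<75)&(z<12)
    for n,m,zz in(("dark",dark,8),("pile",near&(z>14)&(z<22)&(v>75),18)):
        m=cv2.morphologyEx(m.astype(np.uint8),cv2.MORPH_OPEN,np.ones((3,3)))>0
        P=C[m]; print(n,m.sum(),"depth",cv2.minAreaRect(P[:,:2].astype(np.float32)),"z",np.median(P[:,2])); print("   ray",mask_rect(p,m,zz)[0])
    print("ledge",np.median(z[near&(abs(z)<3)]))
    posts=near&(z>36)&(z<50)&(v<75)
    n,l,st,c=cv2.connectedComponentsWithStats(posts.astype(np.uint8))
    for k in range(1,n):
        if st[k,4]>15: print("post",st[k,4],C[l==k].mean(0).round(1),cv2.minAreaRect(at_z(p,np.argwhere(l==k)[:,::-1],42)[:,:2].astype(np.float32)))
E
python3 - <<'E'
from fit import *
d=np.load("w2.npz"); p={k:d[k] for k in d}; C=d["C"]; fit(p,C)
# held card in tool frame
T=d["T"]; Q=(C-T[:3,3])@T[:3,:3]; v=d["img"]
m=(Q[...,2]>120)&(Q[...,2]<215)&(abs(Q[...,1])<60)&(v.min(2)>150)
m[:225]=False; m[330:]=False
print(m.sum(),np.percentile(Q[m],[1,50,99],axis=0).round(1)); 
hsv=cv2.cvtColor(v,cv2.COLOR_RGB2HSV)
A=Q[m]; c=np.linalg.lstsq(np.c_[A[:,:2],np.ones(len(A))],A[:,2],rcond=None)[0]; print("tilt plane",c)
e=np.argwhere(m); cols=range(225,335,5); E=np.array([Q[e[e[:,1]==k][:,0].min()+1,k] for k in cols if (e[:,1]==k).any()]); print("rear edge slope",np.polyfit(E[:,1],E[:,0],1), E[:,2].mean())
E
```

```text
dark 6564 depth ((672.7666625976562, 143.22720336914062), (99.65906524658203, 177.3186798095703), 82.462890625) z 7.396584224878325
   ray ((672.4063720703125, 142.4124755859375), (99.10713195800781, 176.59512329101562), 82.40716552734375)
pile 6413 depth ((662.58935546875, 145.0561981201172), (61.44162368774414, 138.29783630371094), 82.49850463867188) z 17.424432099591513
   ray ((662.3399658203125, 144.72291564941406), (60.91131591796875, 137.80958557128906), 82.49850463867188)
ledge -0.5619584474379167
post 373 [748.7 156.3  40.6] ((748.1156005859375, 155.39334106445312), (14.226070404052734, 30.199148178100586), 81.56576538085938)
post 383 [742.  109.1  40.7] ((741.880126953125, 108.49543762207031), (13.823745727539062, 29.89204978942871), 81.38394165039062)
4789 [[-18.7 -29.9 137.4]
 [  9.4  -0.8 178.5]
 [ 19.   29.  179.8]]
tilt plane [-1.65044481e-02 -1.03966357e-03  1.78087418e+02]
rear edge slope [-2.16460272e-03  1.85177468e+01] 178.50847227359452
```

```bash
python3 - <<'E'
from h import *
plan((705,139,400),172.3)
E
```

```text
slide m [-0.0068  0.1473 -0.0012] roll -0.81 cur yaw 171.49 pos [676.5  -5.7 398.8]
```

carry_out:
  slide:
    - [-0.003, 0.05, 0]
    - [-0.005, 0.1, 0]
    - [-0.007, 0.147, 0]
    - [-0.007, 0.147, 0]
    - [-0.007, 0.147, 0]
  roll: [-0.8, -0.8, -0.8, -0.8, -0.8]
  claw: [0.005, 0.005, 0.005, 0.005, 0.005]

```text
clock: 6.0
position: [705.4, 138.8, 398.4]
ee_rot: [0.067, 0.998, -0.0, -0.0]
contact_force: [-1.1, -0.8, -0.7]
gripper_width: 11.4
grasp_force: 58.7
```

```bash
python3 - <<'E'
from fit import *
s,T=pose(); print(s["joint_vel"].round(3),T[:3,3])
p=shot("wrist"); save(p,"w3.png"); C=cloud(p); fit(p,C)
E
```

```text
[-0.021 -0.008 -0.003  0.001 -0.    -0.002] [705.44095607 138.84869854 398.39528554]
dark 7265 depth ((672.9632568359375, 143.66720581054688), (98.1584701538086, 177.44900512695312), 82.26620483398438) z 7.451825502697034
   ray ((672.614013671875, 143.7200927734375), (97.69349670410156, 176.27243041992188), 82.29082489013672)
pile 7004 depth ((662.635009765625, 145.3522186279297), (59.97457504272461, 138.91168212890625), 82.61563873291016) z 17.433650938518355
   ray ((662.5126953125, 145.36460876464844), (59.80824661254883, 138.44476318359375), 82.57562255859375)
ledge -0.5694080205431931
post 318 [740.8 110.9  41.1] ((740.58740234375, 110.78633117675781), (11.273183822631836, 25.148637771606445), 81.37450408935547)
post 314 [747.  158.   41.1] ((747.01904296875, 158.22869873046875), (11.286086082458496, 25.13515853881836), 83.32929229736328)
```

View pics/w3.png

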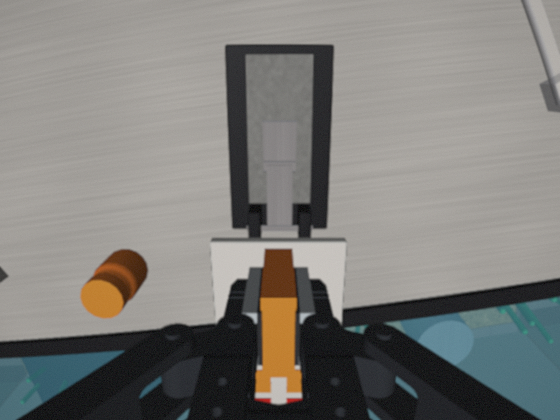

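The holder pose is now symmetric and consistent: pile 60x138.5 mm, yaw −7.6°, origin near (678.4,143.3). I'll back off to the pre-insert pose.

```bash
python3 - <<'E'
from h import *
plan((480.1,169.5,206),172.45)
E
```

```text
slide m [0.2275 0.0007 0.1926] roll -0.18 cur yaw 172.27 pos [705.5 138.2 398.6]
```

carry_out:
  slide:
    - [0.05, 0.0007, 0.01]
    - [0.11, 0.0007, 0.03]
    - [0.165, 0.0007, 0.06]
    - [0.21, 0.0007, 0.1]
    - [0.2275, 0.0007, 0.145]
    - [0.2275, 0.0007, 0.175]
    - [0.2275, 0.0007, 0.19]
    - [0.2275, 0.0007, 0.19]
  roll: [-0.2, -0.2, -0.2, -0.2, -0.2, -0.2, -0.2, -0.2]
  claw: [0.005, 0.005, 0.005, 0.005, 0.005, 0.005, 0.005, 0.005]

```text
clock: 7.05
position: [480.7, 169.6, 208.1]
ee_rot: [0.066, 0.998, -0.0, -0.0]
contact_force: [0.4, -0.2, 0.2]
gripper_width: 11.6
grasp_force: 58.7
```

carry_out:
  slide:
    - [0, 0, 0]
    - [0, 0, 0]
  roll: [0, 0]
  claw: [0.005, 0.005]

```text
clock: 7.3
position: [480.8, 170.4, 209.5]
ee_rot: [0.065, 0.998, 0.001, 0.001]
contact_force: [-0.3, 0.5, -1.0]
gripper_width: 11.2
grasp_force: 58.7
```

```bash
python3 - <<'E'
from h import *
plan((480.1,169.5,206),172.45); plan((613.96,151.8,206),172.45)
p=shot("scene"); C=cloud(p); save(p,"s2.png",(180,240,460,400),2.8)
# held card in holder frame from scene depth
c,s=np.cos(np.radians(-7.55)),np.sin(np.radians(-7.55))
H=(C-[678.4,143.25,0])@np.array([[c,-s,0],[s,c,0],[0,0,1]])
im=p["img"]
m=(H[...,0]>-225)&(H[...,0]<-60)&(abs(H[...,1])<45)&(H[...,2]>17)&(H[...,2]<45)&(im.min(2)>140)
A=H[m]; print(m.sum(),np.percentile(A,[1,50,99],axis=0).round(1))
if len(A)>50: print(np.linalg.lstsq(np.c_[A[:,:2],np.ones(len(A))],A[:,2],rcond=None)[0])
E
```

```text
slide m [ 0.0006 -0.001   0.0035] roll 0.05 cur yaw 172.5 pos [480.8 170.4 209.5]
slide m [-0.1344 -0.0011  0.0037] roll 0.05 cur yaw 172.5 pos [480.8 170.4 209.5]
1487 [[-215.7  -29.    28.6]
 [-141.4    3.5   31. ]
 [ -79.7   30.4   33.5]]
[-5.95223419e-04 -5.42181782e-03  3.09726588e+01]
```

View pics/s2.png

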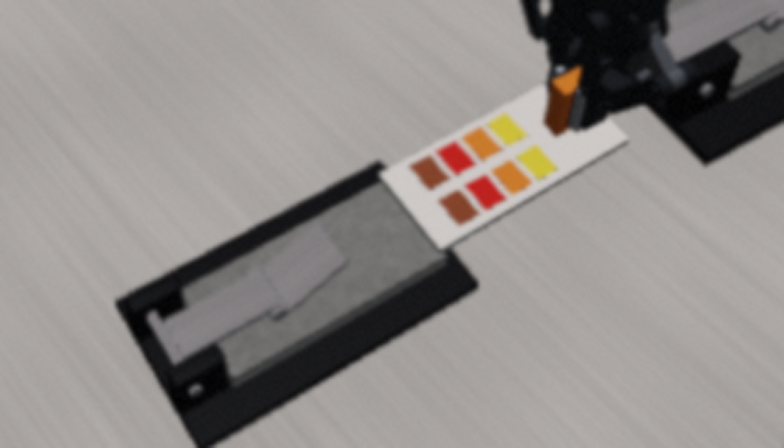

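The card is level with its top at about z 31. It lines up with the pile, its front edge just over the pile's rear (crop pixels about (380,175)–(445,250)). I'll lower 3 mm and slide in.

carry_out:
  slide:
    - [0, -0.001, 0.0033]
    - [-0.015, -0.001, 0.0035]
    - [-0.03, -0.001, 0.0035]
    - [-0.045, -0.001, 0.0035]
    - [-0.06, -0.001, 0.0035]
    - [-0.075, -0.001, 0.0035]
    - [-0.09, -0.001, 0.0035]
    - [-0.105, -0.001, 0.0035]
  roll: [0, 0, 0, 0, 0, 0, 0, 0]
  claw: [0.005, 0.005, 0.005, 0.005, 0.005, 0.005, 0.005, 0.005]

```text
clock: 8.35
position: [584.3, 155.1, 203.7]
ee_rot: [0.066, 0.998, -0.001, -0.002]
contact_force: [-1.8, 0.2, -2.9]
gripper_width: 11.2
grasp_force: 58.3
```

```bash
python3 - <<'E'
from h import *
plan((613.96,151.8,203),172.45); print(read_state()["contact_force"])
E
```

```text
slide m [-0.0298  0.0006  0.0006] roll 0.03 cur yaw 172.48 pos [584.3 155.1 203.7]
[-1.8391302   0.24143448 -2.94167875]
```

carry_out:
  slide:
    - [-0.01, 0.0005, 0]
    - [-0.02, 0.0006, 0]
    - [-0.026, 0.0006, 0]
    - [-0.029, 0.0006, 0]
    - [-0.029, 0.0006, 0]
  roll: [0, 0, 0, 0, 0]
  claw: [0.005, 0.005, 0.005, 0.005, 0.005]

```text
clock: 8.98
position: [613.2, 152.5, 204.9]
ee_rot: [0.065, 0.998, 0.0, 0.0]
contact_force: [-1.4, -0.5, -3.4]
gripper_width: 11.4
grasp_force: 58.4
```

```bash
python3 - <<'E'
from h import *
plan((613.96,151.8,202),172.45); print(read_state()["contact_force"])
E
```

```text
slide m [-0.0009 -0.0006  0.0029] roll 0.06 cur yaw 172.51 pos [613.2 152.5 204.9]
[-1.37090731 -0.47994834 -3.39159923]
```

carry_out:
  slide:
    - [-0.0005, -0.0006, 0.0015]
    - [-0.0015, -0.0006, 0.0024]
    - [-0.0025, -0.0006, 0.0024]
    - [-0.0025, -0.0006, 0.0024]
  roll: [0, 0, 0, 0]
  claw: [0.005, 0.005, 0.005, 0.005]

```text
clock: 9.48
position: [613.8, 151.9, 202.5]
ee_rot: [0.065, 0.998, -0.0, -0.002]
contact_force: [-9.5, 3.5, 1.6]
gripper_width: 11.3
grasp_force: 59.3
```

```bash
python3 - <<'E'
from h import *
plan((613.96,151.8,202),172.45); print(read_state()["contact_force"])
E
```

```text
slide m [-0.0002 -0.0001  0.0005] roll 0.07 cur yaw 172.52 pos [613.8 151.9 202.5]
[-9.47973823  3.49060698  1.60990724]
```

The card is home against the posts: about 9.5 N at the predicted position. I'll settle it down, ease the push and release.

carry_out:
  slide:
    - [0.0, 0, 0.0006]
    - [0.0008, 0, 0.0006]
    - [0.0008, 0, 0.0006]
    - [0.0008, 0, 0.0006]
    - [0.0008, 0, 0.0006]
    - [0.0008, 0, 0.0006]
  roll: [0, 0, 0, 0, 0, 0]
  claw: [0.005, 0.005, 0.005, 0.04, 0.04, 0.04]

```text
clock: 10.22
position: [615.3, 151.7, 202.4]
ee_rot: [0.065, 0.998, 0.0, 0.001]
contact_force: [0.9, 0.0, 0.4]
gripper_width: 39.7
grasp_force: 0.0
```

carry_out:
  slide:
    - [0, 0, -0.02]
    - [0, 0, -0.06]
    - [0, 0, -0.11]
    - [0.03, 0, -0.16]
    - [0.05, 0, -0.19]
    - [0.05, 0, -0.19]
    - [0.05, 0, -0.19]
  roll: [0, 0, 0, 0, 0, 0, 0]
  claw: [0.04, 0.04, 0.04, 0.04, 0.04, 0.04, 0.04]

```text
clock: 11.1
position: [565.1, 158.0, 391.2]
ee_rot: [0.065, 0.998, -0.0, -0.0]
contact_force: [-0.3, 0.3, -0.1]
gripper_width: 40.0
grasp_force: 0.0
```

```bash
cat > chk.py <<'E'
from fit import *
import sys
print(read_state()["contact_force"].round(1),read_state()["joint_vel"].round(3))
p=shot("wrist"); save(p,sys.argv[1]); C=cloud(p); fit(p,C)
c,s=np.cos(np.radians(-7.55)),np.sin(np.radians(-7.55))
H=(C-[678.4,143.25,0])@np.array([[c,-s,0],[s,c,0],[0,0,1]]); z=C[...,2]; hsv=cv2.cvtColor(p["img"],cv2.COLOR_RGB2HSV)
box=(abs(H[...,0]+15)<85)&(abs(H[...,1])<45)
def loc(m,zz,n):
    r,_=mask_rect(p,m,zz); q=(np.array(r[0])-[678.4,143.25])@np.array([[c,-s],[s,c]]); print(n,q.round(1),r[1],r[2],"z",np.median(z[_]))
loc(box&(z>21)&(z<29),24,"card top(holder xy)"); loc(box&(z>52)&(hsv[...,1]>110),64,"tab")
A=H[box&(z>21)&(z<27)&(p["img"].min(2)>120)]; print("plane",np.linalg.lstsq(np.c_[A[:,:2],np.ones(len(A))],A[:,2],rcond=None)[0])
E
python3 chk.py w4.png
```

```text
[-0.3  0.3 -0.1] [-0.005  0.026 -0.01  -0.001 -0.002 -0.001]
dark 5553 depth ((672.3416137695312, 143.57977294921875), (102.2179183959961, 178.32614135742188), 82.27367401123047) z 7.3914335033444445
   ray ((671.204345703125, 143.6453094482422), (99.62216186523438, 177.7376708984375), 82.4540023803711)
pile 0 depth ((0.0, 0.0), (0.0, 0.0), 0.0) z nan
  return _methods._mean(a, axis=axis, dtype=dtype,
  ret = ret.dtype.type(ret / rcount)
Traceback (most recent call last):
  File "chk.py", line 4, in <module>
    p=shot("wrist"); save(p,sys.argv[1]); C=cloud(p); fit(p,C)
                                                      ~~~^^^^^
  File "fit.py", line 9, in fit
    P=C[m]; print(n,m.sum(),"depth",cv2.minAreaRect(P[:,:2].astype(np.float32)),"z",np.median(P[:,2])); print("   ray",mask_rect(p,m,zz)[0])
                                                                                                                       ~~~~~~~~~^^^^^^^^
  File "h.py", line 28, in mask_rect
    n,l,st,c=cv2.connectedComponentsWithStats(m); k=1+np.argmax(st[1:,4])
                                                      ~~~~~~~~~^^^^^^^^^^
ValueError: attempt to get argmax of an empty sequence
```

View pics/w4.png

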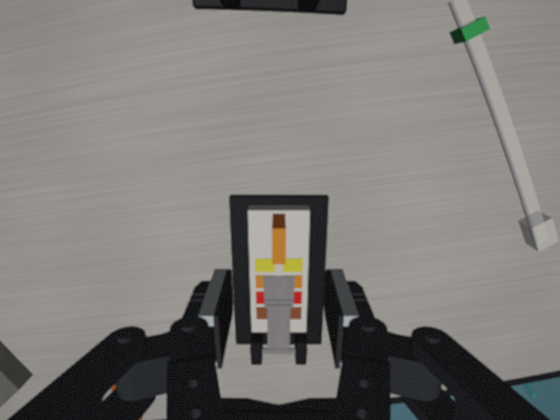

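The card lies on the pile at pixels (249–311, 205–333), under the arm and against the posts at (257,352) and (301,352), with nothing holding it but the arm. One numeric check of squareness follows.

```bash
sed -i 's/C=cloud(p); fit(p,C)/C=cloud(p)/' chk.py; python3 chk.py w5.png
```

```text
[-0.3 -0.8 -0.4] [-0.003  0.017 -0.003 -0.    -0.001 -0.   ]
card top(holder xy) [-13.3   0.2] (59.76142120361328, 143.78231811523438) 82.358642578125 z 23.5003804238886
tab [-67.4   0.3] (11.518669128417969, 36.892662048339844) 82.46330261230469 z 63.277413629329885
plane [-1.01484721e-04 -4.08674829e-06  2.33859927e+01]
```

```bash
python3 -c "
from bench import *
print(job_done())"
```

```text
the job is handed in; nothing more can be done
None
```

The orange card is in the 180 mm holder, flat on the pile under the spring arm and home against both back posts, within about 0.2 mm and 0.1° of the pile's line; I let go, left the blue card untouched and handed the job in at about 11 s.

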